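# Set a strip on the sawing board with its cut line past the end

## Robot

A 6-joint arm with a two-finger parallel gripper is mounted at the origin on the work surface. World frame = base frame: x ahead of the robot, y to its left, z up, the work surface at z = 0. Lengths are in mm, angles in rad, forces in N, time in s.
With the tool pointing down it reaches from about 350 to 975 mm from the base axis. Payload 7.1 kg.
Tool frame: the origin (TCP) lies on the centre line of the jaws, within the pads' length; the fingertips stand 17 mm ahead of it and the grasp point (between the pads) lies 2 mm behind it; z points along the fingers, y is the direction in which the jaws open and shut (so a half turn about z gives the same grasp; the last joint's range is limited). The gripper opens to 88 mm and grips with 3 to 60 N. Pads are 20 mm wide; open, the fingers measure 115 mm over their backs; the gripper's body (75 mm by 178 mm) begins 61 mm behind the grasp point.
Start: joints at [-1.262, 0.423, 1.63, -0, 1.089, -0.019], TCP at [201.243, -591.698, 239.675] pointing down, gripper open.
Joint ranges: [-3, 3], [-0.9, 2.11], [0.09, 2.58], [-1.31, 4.45], [0.11, 2.69], [-2.54, 2.54]. Speed limits (rad/s): [2.39, 2.39, 3.01, 3.14, 3.14, 3.14].

## Interface

Orientations are given as a rotation vector (axis times angle).
In Python, from workcell import ctrl, imaging, workorder gives the robot as it stands. The module is installed in compiled form; this text tells all that it offers.
- The arm moves only by the shell command python3 -m crank 'ROWS' [OPENING]. ROWS is JSON, a list of rows, each an object with "travel": the shift along the tool's x, y, z as a fraction of full scale, a list of three; "turn": the turn about the tool's z as a fraction of full scale. In form: [{"travel": [dx, dy, dz], "turn": turn}, ...]. A call has 1 to 20 rows; each row shifts and turns the pose as measured when the row begins, along the tool's axes as they then stand; what a row does not reach is not made up. Full scale, the value 1, is 5 cm for a shift and 0.1 rad for a turn. A row lasts 1/10 s, in which the tool goes at most 50 mm and 8.59 degrees, less where a joint would pass 70% of its speed; a pose out of reach is approached as far as the arm can. A call with a number of a shift or a turn outside -1 to 1 is refused whole. A call with a gripper value outside its range is refused whole. OPENING is the gripper command: -1 is shut, 1 is fully open, values between are in proportion, set as the call begins (- or left out, the last holds). The fingers move at their own pace and stop on an object; the grip force is fixed at half the most. Time passes only in rows, so rows that do not move let the fingers close. It gives the time, the measured TCP pose, the force and the opening at its end, in the units of the state.
- ctrl.get_obs(): the state, without advancing time (a new reading comes with each control period).
- imaging.get_image(name): name is "scene" or "top" or "wrist"; returns the picture (384x512x3 uint8, blue, green, red); there is no depth.
- imaging.camera_info(name): a dict with "camera_matrix" (3x3 intrinsics, pixels), "rvec" (rotation vector, rad) and "tvec" (3), from world to camera coordinates, as OpenCV has them. Camera axes: x right, y down, z forward; pixel columns grow to the right and rows downward; lengths in mm; the calibration is good to about 2 mm. A picture is of the moment at which its call begins: read the wrist's pose just before it. camera_info takes no time and is no camera call; for the wrist camera it gives the pose at the moment of the call.
- workorder.close_job(): hands the job in, once; it reports no verdict.
The state is a dict: "t": time; "qpos": joint angles; "qvel": joint speeds; "joint_torque": joint torques, N m; "ee_pos": TCP position; "orientation": TCP orientation; "ft_force": force on the tool from outside, world axes, zero at the start; "moment": the same for the moment, N m; "width": finger opening in mm.
Only numpy, scipy, OpenCV 4.12 (cv2) and the standard library are available. Lean on these libraries where they do the work, as an engineer would, in place of code of your own. Each camera call takes 0.05 s, during which the arm holds its last target.

## Task

Get the white wooden strip ready for sawing: push it up against the dark fence of the sawing board and slide it along to the right until its pencil line, at the inner edge of the blue tape, stands about 5 mm past the board's right-hand end. Only push it, do not lift or tip it; leave it lying flat along the fence, and leave everything else on the table where it is.

Things in the scene. Friction and masses are not known exactly. Their poses are not given: they have to be found in the camera images.
- saw_board: sawing board, fixed on its rubber pad: plywood bed 180 (x) x 340 (y) mm, its flat top 22 mm above the table. Origin: centre of its underside, on the table. Its +x points away from the robot (turned by up to 0.25 rad), +y to the robot's left; the right-hand, sawing end is at y = -170 mm. A dark fence stands along the far side; the bed in front of it is bare but for the strip.
- board_end (a point): point on the upper edge of the sawing board's right-hand end (board x = +34, y = -170, z = +22 mm); its axes are those of the board
- fence_face (a point): point at the foot of the dark wooden fence's face (board x = +64, y = 0, z = +22 mm); axes as the board's. The fence is 26 mm wide, 18 mm high above the bed; its flat face looks towards the robot and runs from board y = -140 to +170 mm
- strip: loose white-painted wooden strip, 60 (x) x 250 (y) x 6 (z) mm, about 60 g, lying flat on the bed, roughly parallel to the fence and 10 to 60 mm short of it. It slides under a push below 1 N. Origin: centre of its underside. Its +x side goes against the fence, +y is the plain left-hand end, -y the right-hand end, with blue tape 24 mm wide
- strip_line (a point): middle of the dark pencil line across the strip's top at the inner (left) edge of the blue tape, 45 mm from the right-hand end (strip x = 0, y = -80, z = +6 mm)
- strip_far_left (a point): lower corner of the strip at the fence side and left-hand end (strip x = +30, y = +125, z = 0 mm)
- strip_far_right (a point): lower corner of the strip at the fence side and right-hand (taped) end (strip x = +30, y = -125, z = 0 mm)
- bowl: white ceramic bowl, 140 mm across, 55 mm high, on the left of the table; leave alone. Origin: centre of its underside
- hook_box: open cardboard box of chrome picture hooks, 75 x 105 x 30 mm, on the left of the table; leave alone. Origin: centre of its underside
- tape_roll: roll of blue masking tape lying flat, 100 mm across, 25 mm high, on the left of the table; leave alone. Origin: centre of its underside
- back_saw: small back saw lying on its side, wooden handle towards the robot, steel blade with a brass back, 325 mm long and 50 mm wide, up to 25 mm high, right of the sawing board; leave alone. Origin: where handle and blade meet, on the table
- folding_rule: yellow folding rule, folded, 235 x 34 x 15 mm, beyond the sawing board; leave alone. Origin: centre of its underside
- pencil: green wooden pencil, 175 mm long, 7 mm thick, lying on the robot's side of the sawing board, to the right; leave alone. Origin: its middle, on the table
- glue: squat yellow glue jar with a red lid, 60 mm across, 70 mm high, standing beyond the sawing board, to the left; leave alone. Origin: centre of its underside

How it is judged:
By the outcome, as a careful person would: the job done as asked, in the order asked, and still so for the second after the job is handed in, with the robot touching nothing.
It also fails if it takes over 48 s, if anything falls off the work surface, if the arm or the gripper's body presses on something with over 40 N, if the wrist force passes 120 N, or if a joint passes its speed limit or range.

## Working session

There is one attempt and no reset: what is moved stays moved. The work goes in short steps, Python scripts to look and compute and a shell command to move; the robot and the scene stay as the last step left them, time stands still between calls to the robot, and variables do not carry over. Pictures are saved under pics/ and viewed, and the job is handed in when it is done.

```bash
mkdir -p pics; cat > h.py <<'E'
import numpy as np,cv2
from workcell import ctrl,imaging,workorder
def cam(n):
    c=imaging.camera_info(n);R,_=cv2.Rodrigues(np.array(c["rvec"],float));return np.array(c["camera_matrix"],float),R,np.array(c["tvec"],float).ravel()
def ray(n,uv,z):
    K,R,t=cam(n);uv=np.atleast_2d(uv).astype(float)
    d=(np.linalg.inv(K)@np.c_[uv,np.ones(len(uv))].T);d=(R.T@d).T;o=-R.T@t
    return o+d*((z-o[2])/d[:,2])[:,None]
def proj(n,P):
    K,R,t=cam(n);p=(K@(R@np.atleast_2d(P).T+t[:,None])).T;return p[:,:2]/p[:,2:]
E
python3 - <<'E'
from h import *
for n in("scene","top"):
    im=imaging.get_image(n);cv2.imwrite(f"pics/{n}0.png",im);K,R,t=cam(n);print(n,K[0,0],-R.T@t)
o=ctrl.get_obs();print(o)
E
```

```text
scene 431.4365387253098 [1525.20417728 -120.87893234 1047.36524948]
top 366.0849580577435 [ 348.69055171   -9.33966891 1186.69500196]
{'t': 0.1, 'qpos': array([-1.26197872e+00,  4.23768769e-01,  1.63064819e+00,  2.64427790e-05,
        1.08858523e+00, -1.90037515e-02]), 'qvel': array([-0.00053086, -0.0002282 , -0.0024377 , -0.0011413 , -0.00054066,
        0.00055597]), 'joint_torque': array([-5.86587357e-04, -5.45611024e+01, -2.74324358e+01,  6.45150407e-02,
        1.87669991e-02, -2.02321070e-05]), 'ee_pos': array([ 201.11510907, -591.23090528,  238.96309698]), 'orientation': array([-3.09810866e+00, -5.12390718e-01,  2.83187745e-04]), 'ft_force': array([-0.1588013 ,  0.48739442, -0.41225807]), 'moment': array([-0.02157822,  0.01902111,  0.00025154]), 'width': 87.94599191630375}
```

View pics/top0.png

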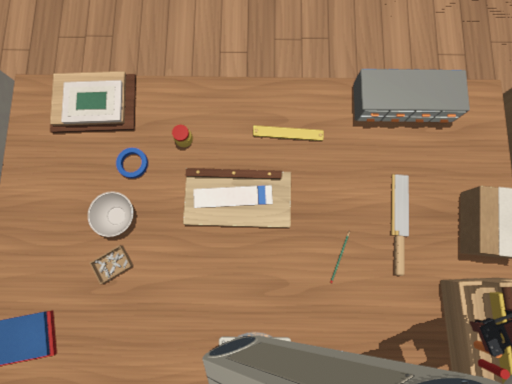

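View pics/scene0.png

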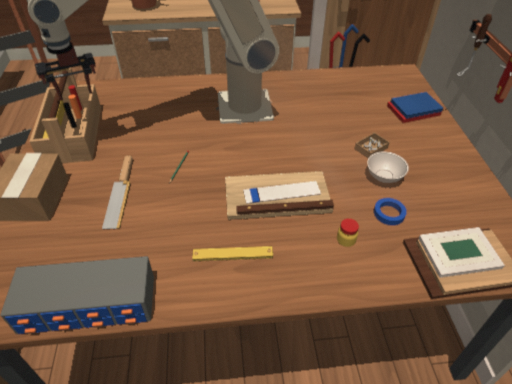

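The top picture shows the board at about cols 184–292, rows 168–228. The strip lies at (194–272, 185–208) with the tape at about col 265 and the fence at rows 168–180. Next I measure them.

```bash
python3 - <<'E'
from h import *
im=cv2.imread("pics/top0.png");hsv=cv2.cvtColor(im,cv2.COLOR_BGR2HSV)
c=im[160:236,176:300];cv2.imwrite("pics/crop0.png",cv2.resize(c,None,fx=6,fy=6,interpolation=cv2.INTER_NEAREST))
def big(m):
    w=np.zeros_like(m);w[160:236,176:300]=m[160:236,176:300]
    cs,_=cv2.findContours(w,cv2.RETR_EXTERNAL,cv2.CHAIN_APPROX_NONE);return max(cs,key=cv2.contourArea)
white=cv2.inRange(hsv,(0,0,170),(180,50,255));blue=cv2.inRange(hsv,(100,120,60),(130,255,255))
allm=cv2.morphologyEx(white|blue,cv2.MORPH_CLOSE,np.ones((5,5)))
for nm,m,z in(("strip",allm,28),("white",white,28),("blue",blue,28),("fence",cv2.inRange(hsv,(0,0,0),(180,255,85)),40)):
    k=big(m);b=cv2.boxPoints(cv2.minAreaRect(k));print(nm,b.round(1).tolist());print(ray("top",b,z)[:,:2].round(1).tolist())
print(hsv[200,230],hsv[215,230],hsv[225,280],hsv[240,240],hsv[174,230])
E
```

```text
strip [[192.6999969482422, 188.1999969482422], [271.29998779296875, 184.1999969482422], [272.29998779296875, 203.5], [193.60000610351562, 207.5]]
[[563.2, 205.1], [579.4, -48.0], [516.5, -51.4], [500.7, 199.2]]
white [[192.6999969482422, 188.1999969482422], [256.79998779296875, 184.89999389648438], [257.79998779296875, 204.1999969482422], [193.60000610351562, 207.5]]
[[563.2, 205.1], [576.4, -1.2], [513.6, -5.1], [500.7, 199.2]]
blue [[257.8999938964844, 186.10000610351562], [263.3999938964844, 185.6999969482422], [264.5, 203.0], [259.0, 203.3000030517578]]
[[572.7, -4.7], [574.1, -22.5], [518.0, -26.7], [516.6, -9.1]]
fence [[219.0, 177.0], [251.0, 177.0], [251.0, 178.0], [219.0, 178.0]]
[[598.6, 120.1], [599.8, 17.6], [596.5, 17.6], [595.3, 120.0]]
[ 17  19 237] [ 18  76 208] [ 19  75 214] [ 14 125 163] [ 10 130 110]
```

View pics/crop0.png

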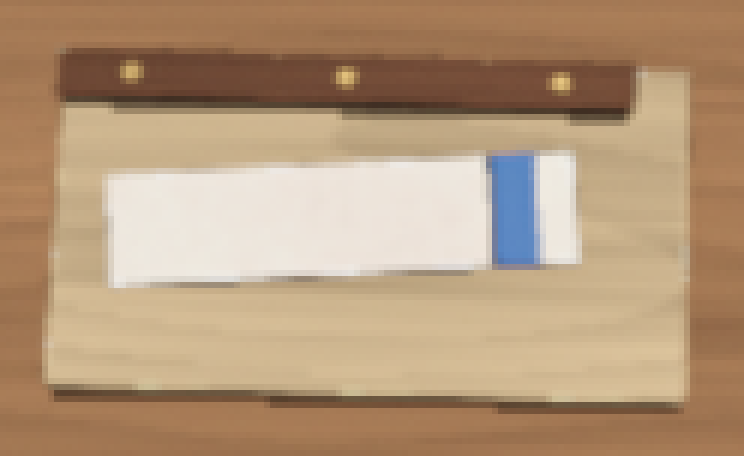

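```bash
python3 -m crank '[{"travel":[0,0,0],"turn":0.89},{"travel":[0,0,0],"turn":0.89},{"travel":[0,0,0],"turn":0.89},{"travel":[0,0,0],"turn":0.89},{"travel":[0.29,-0.84,0],"turn":0},{"travel":[0.29,-0.84,0],"turn":0},{"travel":[0.29,-0.84,0],"turn":0},{"travel":[0.29,-0.84,0],"turn":0},{"travel":[0.29,-0.84,0],"turn":0},{"travel":[0.29,-0.84,0],"turn":0},{"travel":[0.29,-0.84,0],"turn":0},{"travel":[0.29,-0.84,0],"turn":0}]'
python3 - <<'E'
from h import *
o=ctrl.get_obs();R,_=cv2.Rodrigues(o["orientation"]);print(o["t"],o["ee_pos"].round(1),R.round(3).tolist())
E
```

```text
t: 1.3
ee_pos: [332.5, -251.7, 235.5]
orientation: [-3.135, 0.083, 0.005]
ft_force: [0.6, -1.5, -0.2]
width: 87.6
1.3 [ 332.5 -251.7  235.5] [[0.999, -0.053, -0.003], [-0.053, -0.999, 0.006], [-0.003, -0.006, -1.0]]
```

```bash
python3 -m crank '[{"travel":[0.27,-0.84,0],"turn":-0.03},{"travel":[0.27,-0.84,0],"turn":-0.03},{"travel":[0.27,-0.84,0],"turn":-0.03},{"travel":[0.27,-0.84,0],"turn":-0.03},{"travel":[0.27,-0.84,0],"turn":-0.03},{"travel":[0.27,-0.84,0],"turn":-0.03},{"travel":[0.27,-0.84,0],"turn":-0.03},{"travel":[0,0,0],"turn":0},{"travel":[0,0,0],"turn":0}]'
python3 - <<'E'
from h import *
o=ctrl.get_obs();R,_=cv2.Rodrigues(o["orientation"]);print(o["t"],o["ee_pos"].round(1),R.round(3).tolist())
im=imaging.get_image("wrist");cv2.imwrite("pics/w1.png",im);K,R,t=cam("wrist");print(K[0,0],-R.T@t,R.round(2).tolist())
im=imaging.get_image("top");cv2.imwrite("pics/top1.png",im)
E
```

```text
t: 2.2
ee_pos: [441.9, 55.7, 236.9]
orientation: [-3.135, 0.038, 0.003]
ft_force: [-0.2, 0.8, 0.6]
width: 87.5
2.2 [441.9  55.7 236.9] [[1.0, -0.024, -0.002], [-0.024, -1.0, 0.006], [-0.002, -0.006, -1.0]]
296.3575622229111 [508.70629182  51.93856778 382.78809252] [[-0.03, -1.0, -0.01], [-0.97, 0.02, 0.25], [-0.25, 0.01, -0.97]]
```

View pics/w1.png

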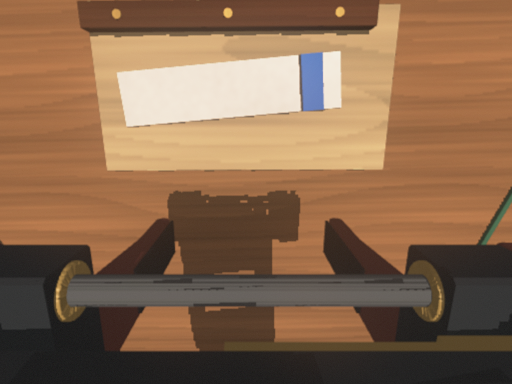

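The wrist view shows the strip corners near (118,73), (340,51), (341,107) and (127,127). The tape's inner edge is at about col 300, the board's right end runs (383,170)–(400,4), and the fence foot is near row 35.

```bash
cat > m.py <<'E'
from h import *
def line(n,p,z):  # world
    return ray(n,p,z)
def fitx(g,rows,c0,c1,pol):
    # subpixel strongest gradient along columns for each row
    out=[]
    for r in rows:
        a=int(c0(r));b=int(c1(r));d=np.gradient(g[r].astype(float))[a:b]*pol
        k=int(d.argmax())
        if 0<k<len(d)-1:
            den=d[k-1]-2*d[k]+d[k+1];k=k+(0.5*(d[k-1]-d[k+1])/den if den else 0)
        out.append((a+k,r))
    return np.array(out)
def fitl(P):
    vx,vy,x,y=cv2.fitLine(P[:,:2].astype(np.float32),cv2.DIST_HUBER,0,.01,.01).ravel();return np.array([x,y]),np.array([vx,vy])
E
python3 - <<'E'
from m import *
im=cv2.imread("pics/w1.png");sat=cv2.cvtColor(im,cv2.COLOR_BGR2HSV)[:,:,1];g=cv2.GaussianBlur(im,(3,3),0)
b=g[:,:,0];red=g[:,:,2]
# board right end: blue drops from bed to table
e=fitx(b,range(40,165,4),lambda r:400-17*(r-4)/166-10,lambda r:400-17*(r-4)/166+10,-1)
W=ray("wrist",e,22);p,d=fitl(W);print("end",p,d)
# near edge
n=fitx(b.T.copy(),range(115,380,5),lambda r:160,lambda r:180,-1)[:,::-1]
W=ray("wrist",n,22);pn,dn=fitl(W);print("near",pn,dn)
# strip near/far edges
f=fitx(red.T.copy()*0+b.T,range(130,290,5),lambda r:73-22*(r-118)/222-9,lambda r:73-22*(r-118)/222+9,1)[:,::-1]
pf,df=fitl(ray("wrist",f,28));print("strip far",pf,df)
f=fitx(b.T.copy(),range(135,290,5),lambda r:127-20*(r-127)/214-9,lambda r:127-20*(r-127)/214+9,-1)[:,::-1]
ps,ds=fitl(ray("wrist",f,28));print("strip near",ps,ds)
t=fitx(red,range(60,104,3),lambda r:290,lambda r:310,-1)
pt,dt=fitl(ray("wrist",t,28));print("tape",pt,dt)
l=fitx(b,range(76,122,3),lambda r:118+9*(r-73)/54-8,lambda r:118+9*(r-73)/54+8,1)
pl,dl=fitl(ray("wrist",l,28));print("left end",pl,dl)
print("fence foot",ray("wrist",[(92,36),(369,33)],22))
cv2.imwrite("pics/w1c.png",cv2.resize(im[0:180,80:410],(792,432)))
E
```

```text
end [ 520.31104 -110.77602] [ 0.99980396 -0.01979978]
near [445.7313    77.136475] [0.02116923 0.9997759 ]
strip far [566.75385  99.67381] [ 0.06088442 -0.9981448 ]
strip near [505.91107 116.22009] [ 0.05984741 -0.9982075 ]
tape [544.8835     -4.6313453] [0.99783957 0.06569786]
left end [531.8709  199.05508] [0.9981483  0.06082707]
fence foot [[599.22853525 224.88393431  22.        ]
 [593.69167799 -81.32643973  22.        ]]
```

View pics/w1c.png

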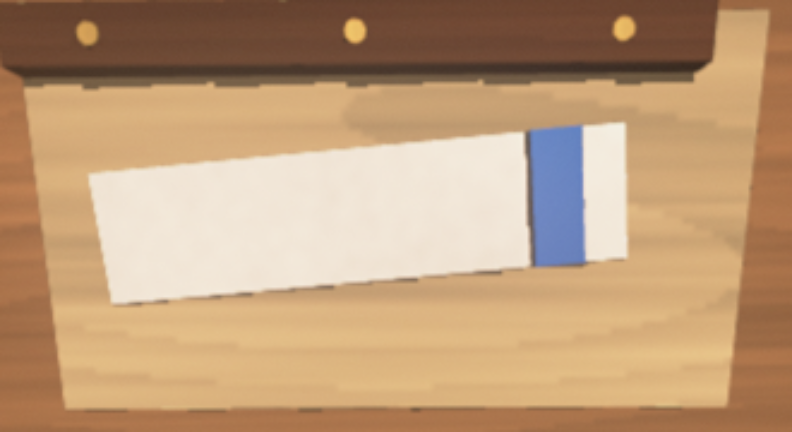

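```bash
python3 -m crank '[{"travel":[0.15,-0.08,0.65],"turn":0},{"travel":[0.15,-0.08,0.65],"turn":0},{"travel":[0.15,-0.08,0.65],"turn":0},{"travel":[0.15,-0.08,0.65],"turn":0},{"travel":[0.15,-0.08,0.6],"turn":0},{"travel":[0,0,0.2],"turn":0},{"travel":[0,0,0],"turn":0},{"travel":[0,0,0],"turn":0}]'
```

```text
t: 3.1
ee_pos: [481.4, 63.6, 64.4]
orientation: [-3.135, 0.069, -0.004]
ft_force: [-0.1, -0.8, 0.2]
width: 87.9
```

```bash
python3 -m crank '[{"travel":[0,-0.22,0.2],"turn":-0.2},{"travel":[0,0,0.15],"turn":0},{"travel":[0,0,0],"turn":0},{"travel":[0,0,0],"turn":0}]'
```

```text
t: 3.5
ee_pos: [483.5, 75.3, 49.2]
orientation: [-3.135, 0.036, -0.014]
ft_force: [0.7, 0.5, 0.1]
width: 88.0
```

```bash
python3 -m crank '[{"travel":[-0.04,0,0.1],"turn":0},{"travel":[0,0,0.06],"turn":0},{"travel":[0,0,0],"turn":0},{"travel":[0,0,0],"turn":0}]'
```

```text
t: 3.9
ee_pos: [481.6, 75.7, 41.1]
orientation: [-3.135, 0.035, -0.015]
ft_force: [0.9, -1.1, -0.8]
width: 87.9
```

```bash
python3 -m crank '[{"travel":[0.1,0,0],"turn":0},{"travel":[0.1,0,0],"turn":0},{"travel":[0.1,0,0],"turn":0},{"travel":[0.1,0,0],"turn":0},{"travel":[0,0,0],"turn":0}]'
python3 - <<'E'
from h import *
im=imaging.get_image("wrist");cv2.imwrite("pics/w2.png",im)
E
```

```text
t: 4.4
ee_pos: [504.2, 75.1, 41.6]
orientation: [-3.135, 0.036, -0.017]
ft_force: [-1.0, -0.5, -0.2]
width: 87.3
```

View pics/w2.png

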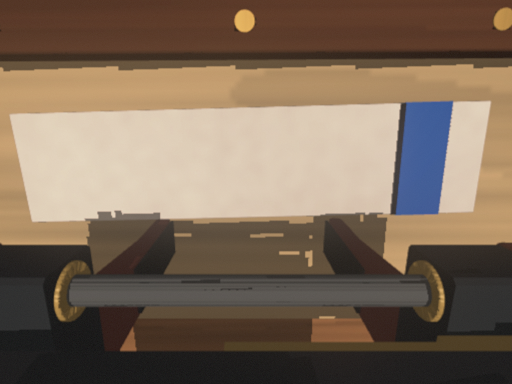

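The strip now spans cols 12–490 with its near edge at row 220, in contact with the fingers and turning square. The push continues.

```bash
python3 -m crank '[{"travel":[0.1,0,0],"turn":0},{"travel":[0.1,0,0],"turn":0},{"travel":[0.1,0,0],"turn":0},{"travel":[0.06,0,0],"turn":0},{"travel":[0,0,0],"turn":0}]'
python3 - <<'E'
from h import *
im=imaging.get_image("wrist");cv2.imwrite("pics/w3.png",im)
E
```

```text
t: 4.95
ee_pos: [522.9, 74.6, 41.6]
orientation: [-3.135, 0.036, -0.015]
ft_force: [-0.4, -0.6, -0.5]
width: 87.7
```

View pics/w3.png

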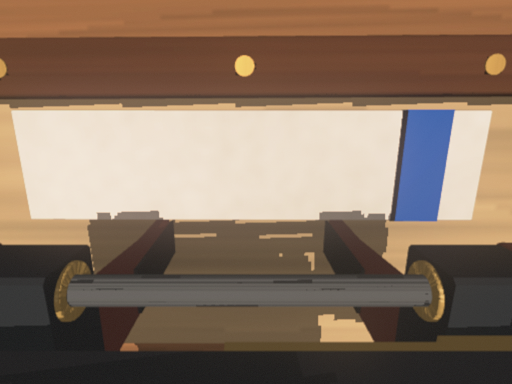

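The strip is parallel to the fence, with a gap of a few millimetres (rows 105–110). I close it in small steps.

```bash
for i in 1; do :; done; python3 -m crank '[{"travel":[0.06,0,0],"turn":0},{"travel":[0.04,0,0],"turn":0},{"travel":[0,0,0],"turn":0}]'; python3 -m crank '[{"travel":[0.04,0,0],"turn":0},{"travel":[0,0,0],"turn":0}]'
```

```text
t: 5.3
ee_pos: [527.6, 74.4, 41.5]
orientation: [-3.135, 0.036, -0.013]
ft_force: [0.4, 0.5, -0.5]
width: 87.8
t: 5.5
ee_pos: [529.0, 74.3, 41.4]
orientation: [-3.135, 0.035, -0.011]
ft_force: [-0.9, 0.1, 1.4]
width: 87.5
```

```bash
python3 -m crank '[{"travel":[0.03,0,0],"turn":0},{"travel":[0,0,0],"turn":0}]';python3 -m crank '[{"travel":[0.03,0,0],"turn":0},{"travel":[0,0,0],"turn":0}]'
python3 - <<'E'
from h import *
im=imaging.get_image("wrist");cv2.imwrite("pics/w4.png",im)
E
```

```text
t: 5.7
ee_pos: [529.1, 74.3, 41.2]
orientation: [-3.136, 0.034, -0.006]
ft_force: [-1.3, -0.0, -0.2]
width: 87.6
t: 5.9
ee_pos: [529.2, 74.2, 41.0]
orientation: [-3.136, 0.034, -0.002]
ft_force: [-0.5, -0.1, 1.5]
width: 87.7
```

View pics/w4.png

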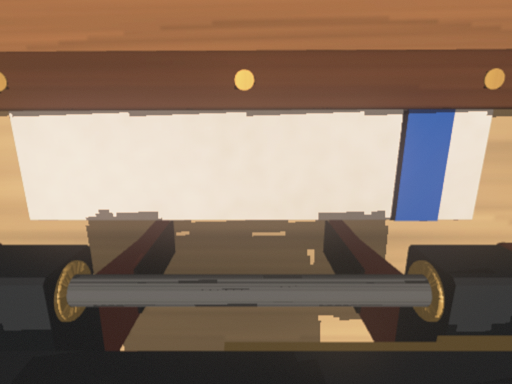

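The TCP has stalled at 529.2, where the fence contact was predicted, and no gap is left along the strip's far edge (row 112). I back off, rise and measure.

```bash
python3 -m crank '[{"travel":[-0.2,0,0],"turn":0},{"travel":[-0.4,0,0],"turn":0},{"travel":[-0.4,0,-0.4],"turn":0},{"travel":[-0.3,-0.3,-0.8],"turn":0},{"travel":[-0.2,-0.3,-0.8],"turn":0},{"travel":[0,-0.3,-0.8],"turn":0},{"travel":[0,0,-0.6],"turn":0},{"travel":[0,0,0],"turn":0},{"travel":[0,0,0],"turn":0}]' -1
cat > meas.py <<'E'
import sys;from m import *
o=ctrl.get_obs();print(o["t"],o["ee_pos"].round(1),o["orientation"].round(3))
K=imaging.camera_info("wrist");im=imaging.get_image("wrist");cv2.imwrite(sys.argv[1],im)
import pickle;pickle.dump(K,open("wcam.pkl","wb"))
E
python3 meas.py pics/w5.png
```

```text
t: 6.85
ee_pos: [451.7, 121.3, 216.4]
orientation: [-3.133, 0.039, -0.019]
ft_force: [0.1, 0.6, 0.3]
width: 19.1
6.85 [451.7 121.3 216.4] [-3.133  0.039 -0.019]
```

View pics/w5.png

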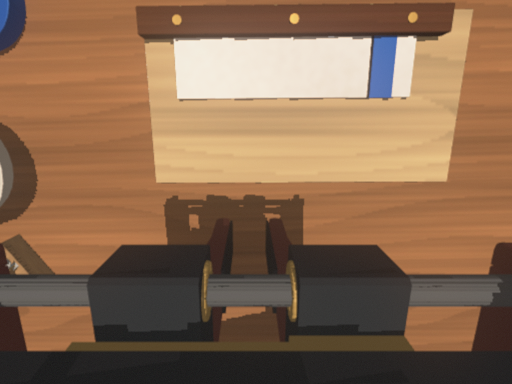

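The strip lies flush along the fence: left end (174,40)–(178,99), tape inner edge at about col 370, board right end (469,10)–(447,182). I work out the offset along the board.

```bash
cat > m5.py <<'E'
from m import *
im=cv2.imread("pics/w5.png");g=cv2.GaussianBlur(im,(3,3),0);b=g[:,:,0];red=g[:,:,2]
e=fitx(b,range(45,178,4),lambda r:469-22*(r-10)/172-9,lambda r:469-22*(r-10)/172+9,-1)
pe,de=fitl(ray("wrist",e,22))
n=fitx(b.T.copy(),range(165,440,5),lambda r:173,lambda r:191,-1)[:,::-1]
pn,dn=fitl(ray("wrist",n,22))
dn=dn*np.sign(dn[1]);ux=np.array([dn[1],-dn[0]])
print("board yaw",-np.arctan2(dn[0],dn[1]),"end dir",de)
t=fitx(red,range(50,95,3),lambda r:360,lambda r:380,-1);pt,_=fitl(ray("wrist",t,28))
l=fitx(b,range(46,96,3),lambda r:174+4*(r-40)/59-8,lambda r:174+4*(r-40)/59+8,1);pl,dl=fitl(ray("wrist",l,28))
s=fitx(b.T.copy(),range(190,360,5),lambda r:90,lambda r:108,-1)[:,::-1];ps,ds=fitl(ray("wrist",s,28))
print("pn",pn,"pe",pe,"line",pt,"left",pl,"near",ps,ds,dl)
print("line y rel end",(pt-pe)@dn,"near edge board x",(ps-pn)@ux-90, "left-line",(pl-pt)@dn)
E
python3 m5.py
```

```text
board yaw -0.017739372 end dir [ 0.9998599  -0.01673514]
pn [445.36816   62.380283] pe [ 514.9967  -109.39218] line [560.5362     -7.0015035] left [569.9845  197.12012] near [539.87524  90.59434] [0.01692401 0.99985677] [ 0.99984694 -0.0174943 ]
line y rel end 103.182365 near edge board x 3.9917374 left-line 204.25711
```

The near edge is at board x = 4.0, which is flush with the fence. The slide needs about 107.5 mm. I go to beyond the left end with the fingers shut.

```bash
python3 -m crank '[{"travel":[0.58,-0.58,0.3],"turn":0},{"travel":[0.58,-0.58,0.5],"turn":0},{"travel":[0.58,-0.58,0.6],"turn":0},{"travel":[0.58,-0.58,0.6],"turn":-0.07},{"travel":[0,0,0.6],"turn":0},{"travel":[0,0,0],"turn":0},{"travel":[0,0,0],"turn":0}]' -1
```

```text
t: 7.6
ee_pos: [568.9, 232.6, 74.8]
orientation: [-3.138, 0.035, -0.001]
ft_force: [0.3, -0.1, -0.2]
width: 0.4
```

```bash
python3 -m crank '[{"travel":[0,0,0.4],"turn":0},{"travel":[0,0,0.25],"turn":-0.03},{"travel":[0,0,0],"turn":0},{"travel":[0,0,0],"turn":0}]' -1; python3 meas.py pics/w6.png
```

```text
t: 8.0
ee_pos: [568.9, 231.0, 44.4]
orientation: [-3.138, 0.034, -0.004]
ft_force: [0.5, -0.2, -0.2]
width: 0.5
8.0 [568.9 231.   44.4] [-3.138  0.034 -0.004]
```

View pics/w6.png

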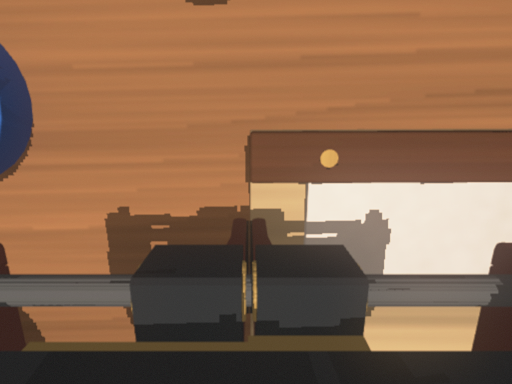

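The closed fingers are left of the strip's end (end at col 306, fingers at col ~250). I start the push to the right.

```bash
python3 -m crank '[{"travel":[0,0,0.06],"turn":0},{"travel":[0,0.1,0],"turn":0},{"travel":[0,0.1,0],"turn":0},{"travel":[0,0.1,0],"turn":0},{"travel":[0,0.1,0],"turn":0},{"travel":[0,0.1,0],"turn":0},{"travel":[0,0.1,0],"turn":0},{"travel":[0,0.1,0],"turn":0},{"travel":[0,0.1,0],"turn":0},{"travel":[0,0.1,0],"turn":0},{"travel":[0,0,0],"turn":0}]' -1; python3 meas.py pics/w7.png
```

```text
t: 9.15
ee_pos: [569.7, 182.2, 44.5]
orientation: [-3.136, 0.035, -0.011]
ft_force: [0.5, -0.4, 1.0]
width: 0.7
9.15 [569.7 182.2  44.5] [-3.136  0.035 -0.011]
```

View pics/w7.png

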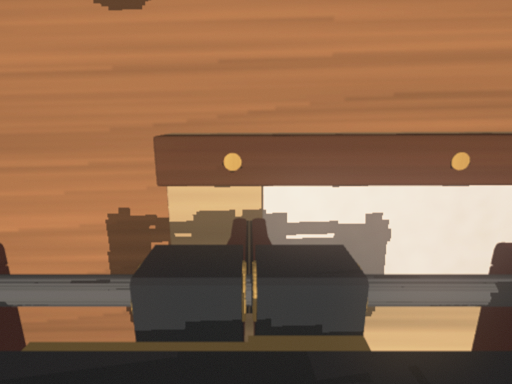

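```bash
python3 - <<'E'
from h import *
print(ray("wrist",[(262,195),(262,210)],28),proj("wrist",[(569.7,182.2,27.5),(579.7,168.7,27.5),(579.7,195.7,27.5)]))
E
```

```text
[[593.10880803 173.82232792  28.        ]
 [584.20985825 173.92171411  28.        ]] [[248.1699532  233.59517865]
 [271.0639053  217.00447278]
 [224.53851937 217.8968588 ]]
```

The strip's end has moved to y ≈ 174, so it is being pushed, but the tips ride at 27.5 mm, with only 0.5 mm of overlap. I back off slightly, lower and go on.

```bash
python3 -m crank '[{"travel":[0,-0.12,0],"turn":0},{"travel":[0,0,0],"turn":0},{"travel":[0,0,0.08],"turn":0},{"travel":[0,0,0.04],"turn":0},{"travel":[0,0,0],"turn":0}]' -1
```

```text
t: 9.7
ee_pos: [570.0, 189.5, 39.5]
orientation: [-3.136, 0.032, -0.011]
ft_force: [-0.6, -1.1, 0.1]
width: 0.3
```

```bash
python3 -m crank '[{"travel":[0,0,-0.04],"turn":0},{"travel":[0,0.1,0],"turn":0},{"travel":[0,0.1,0],"turn":0},{"travel":[0,0.1,0],"turn":0},{"travel":[0,0.1,0],"turn":0},{"travel":[0,0,0],"turn":0}]' -1; python3 meas.py pics/w8.png
```

```text
t: 10.3
ee_pos: [569.2, 167.9, 40.6]
orientation: [-3.136, 0.032, -0.01]
ft_force: [-0.8, -0.9, 0.6]
width: 0.2
10.3 [569.2 167.9  40.6] [-3.136  0.032 -0.01 ]
```

View pics/w8.png

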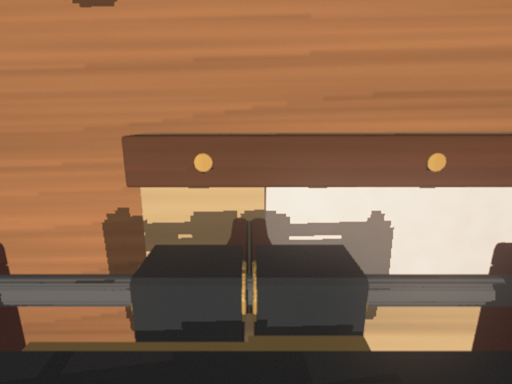

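```bash
python3 - <<'E'
from h import *
print(ray("wrist",[(265,195),(265.5,210)],28))
E
```

```text
[[593.62539484 157.97556705  28.        ]
 [584.92842538 157.75479472  28.        ]]
```

```bash
python3 -m crank '[{"travel":[0,0.1,0],"turn":0},{"travel":[0,0.1,0],"turn":0},{"travel":[0,0.1,0],"turn":0},{"travel":[0,0.1,0],"turn":0},{"travel":[0,0.1,0],"turn":0},{"travel":[0,0.1,0],"turn":0},{"travel":[0,0.1,0],"turn":0},{"travel":[0,0.1,0],"turn":0},{"travel":[0,0.1,0],"turn":0},{"travel":[0,0.1,0],"turn":0},{"travel":[0,0.1,0],"turn":0},{"travel":[0,0,0],"turn":0}]' -1; python3 meas.py pics/w9.png
```

```text
t: 11.55
ee_pos: [568.2, 108.1, 40.4]
orientation: [-3.136, 0.032, -0.011]
ft_force: [0.5, -0.8, -0.6]
width: 0.1
11.55 [568.2 108.1  40.4] [-3.136  0.032 -0.011]
```

View pics/w9.png

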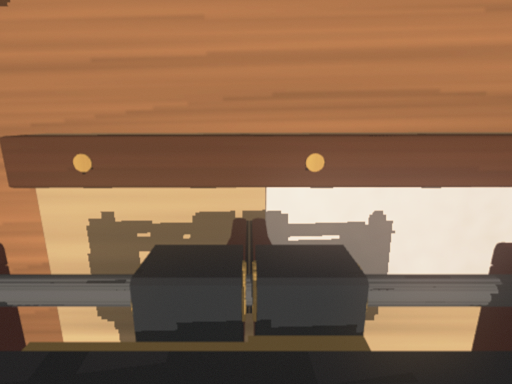

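```bash
python3 -m crank '[{"travel":[0,0.1,0],"turn":0},{"travel":[0,0,0],"turn":0}]' -1;  python3 -m crank '[{"travel":[0,-0.2,0],"turn":0},{"travel":[-0.3,-0.2,-0.5],"turn":0},{"travel":[-0.5,0.4,-0.8],"turn":0},{"travel":[-0.6,0.6,-0.8],"turn":0},{"travel":[-0.6,0.8,-0.8],"turn":0},{"travel":[0,0.8,-0.4],"turn":0},{"travel":[0,0.8,0],"turn":0},{"travel":[0,0,0],"turn":0},{"travel":[0,0,0],"turn":0},{"travel":[0,0,0],"turn":0}]' -1; python3 meas.py pics/w10.png
```

```text
t: 11.8
ee_pos: [568.0, 103.1, 40.3]
orientation: [-3.136, 0.032, -0.011]
ft_force: [0.4, 0.1, 0.7]
width: 0.6
t: 12.8
ee_pos: [472.5, -31.9, 196.1]
orientation: [-3.138, 0.024, -0.015]
ft_force: [0.4, 0.3, 1.1]
width: -0.1
12.8 [472.5 -31.9 196.1] [-3.138  0.024 -0.015]
```

View pics/w10.png

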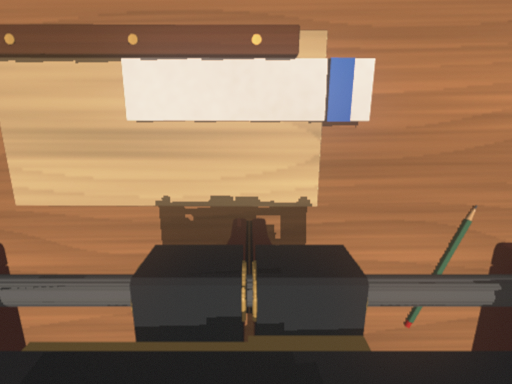

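The strip lies along the fence with its tape inner edge at about col 328. The board's right end runs (326,32)–(317,205), so the line is now just past it. I measure it.

```bash
cat > m10.py <<'E'
from m import *
im=cv2.imread("pics/w10.png");g=cv2.GaussianBlur(im,(3,3),0);b=g[:,:,0]
cv2.imwrite("pics/w10c.png",cv2.resize(im[20:140,270:390],(720,720),interpolation=cv2.INTER_CUBIC))
e=np.r_[fitx(b,range(34,52,2),lambda r:318,lambda r:334,-1),fitx(b,range(130,200,4),lambda r:312,lambda r:330,-1)]
pe,de=fitl(ray("wrist",e,22));de*=np.sign(de[0])
uy=np.array([-de[1],de[0]])
gray=im.sum(2).astype(float)
t=[]
for r in range(66,116,3):
    s=gray[r,318:333];k=int(s.argmin());t.append((318+k,r))
print([int(a[0]) for a in t],im[90,320:336].tolist())
d=fitx(g[:,:,2],range(64,118,3),lambda r:320,lambda r:334,-1);pd,dd=fitl(ray("wrist",d,28))
l=fitx(b,range(64,118,3),lambda r:115,lambda r:136,1);pl,dl=fitl(ray("wrist",l,28))
rr=fitx(b,range(64,118,3),lambda r:362,lambda r:382,-1);pr,_=fitl(ray("wrist",rr,28))
s=fitx(b.T.copy(),range(140,320,5),lambda r:113,lambda r:128,-1)[:,::-1];ps,ds=fitl(ray("wrist",s,28))
n=fitx(b.T.copy(),range(25,310,5),lambda r:198,lambda r:213,-1)[:,::-1];pn,dn=fitl(ray("wrist",n,22))
print("end dir",de,"near dir",dn,"strip",ds,dl,dd)
print("left,line,right rel end",[(p-pe)@uy for p in(pl,pd,pr)],"near edge bx",(ps-pn)@de-90)
E
python3 m10.py
```

```text
[329, 329, 329, 328, 328, 328, 328, 328, 327, 327, 327, 327, 327, 326, 326, 326, 326] [[215, 229, 240], [214, 229, 241], [214, 228, 241], [215, 229, 241], [216, 231, 241], [214, 230, 243], [151, 168, 190], [86, 93, 105], [101, 90, 95], [168, 119, 101], [192, 131, 106], [190, 129, 103], [190, 129, 103], [191, 128, 102], [190, 129, 103], [188, 127, 101]]
end dir [ 0.9998536  -0.01711143] near dir [ 6.5310393e-04 -9.9999976e-01] strip [0.01531561 0.9998827 ] [ 0.999856   -0.01697081] [ 0.9999852  -0.00543245]
left,line,right rel end [np.float32(202.87627), np.float32(-1.0672591), np.float32(-47.220703)] near edge bx 2.1109161
```

View pics/w10c.png

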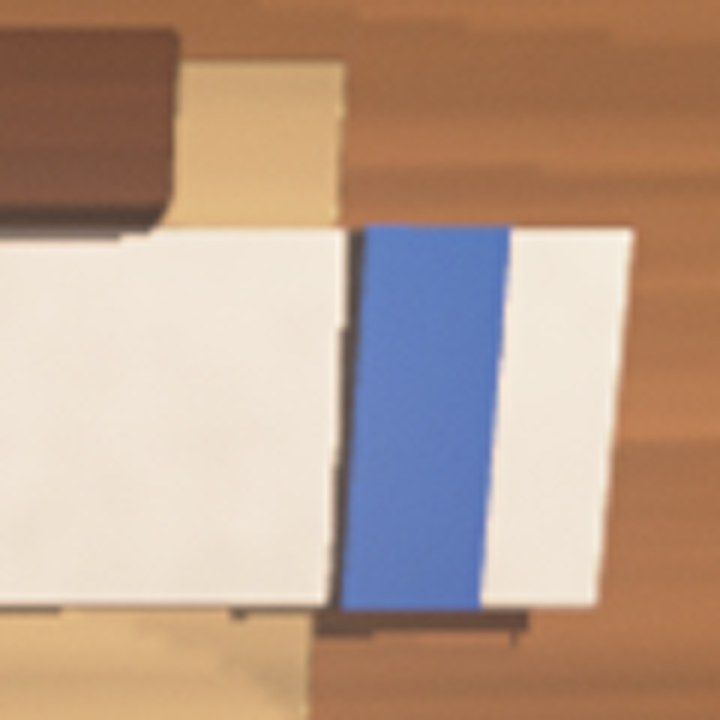

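Measured three ways (left end, line, right end), the line is 2.0 mm past the board end, so 3 mm remains. I return and push to TCP y ≈ 100.

```bash
python3 -m crank '[{"travel":[0.35,-0.8,0],"turn":0},{"travel":[0.35,-0.8,0],"turn":0},{"travel":[0.4,-0.8,0.3],"turn":0},{"travel":[0.4,-0.8,0.6],"turn":0},{"travel":[0.38,0,0.6],"turn":0},{"travel":[0,0,0.6],"turn":0},{"travel":[0,0,0],"turn":0},{"travel":[0,0,0],"turn":0}]' -1
```

```text
t: 13.65
ee_pos: [569.4, 140.9, 89.1]
orientation: [-3.137, 0.005, -0.011]
ft_force: [-0.1, -0.2, -0.1]
width: 0.7
```

```bash
python3 -m crank '[{"travel":[0,0.25,0.4],"turn":0.15},{"travel":[0,0,0.4],"turn":0},{"travel":[0,0,0.15],"turn":0},{"travel":[0,0,0],"turn":0},{"travel":[0,0,0],"turn":0}]' -1
```

```text
t: 14.15
ee_pos: [572.0, 130.2, 47.0]
orientation: [-3.135, 0.026, -0.022]
ft_force: [-0.8, 0.9, -0.0]
width: 0.0
```

```bash
python3 -m crank '[{"travel":[-0.06,0.1,0.08],"turn":0},{"travel":[0,0.12,0.06],"turn":0},{"travel":[0,0.1,0],"turn":0},{"travel":[0,0,0],"turn":0}]' -1
```

```text
t: 14.55
ee_pos: [570.0, 113.3, 42.3]
orientation: [-3.134, 0.026, -0.028]
ft_force: [-1.0, -1.1, 0.4]
width: 0.4
```

```bash
python3 -m crank '[{"travel":[-0.02,0.1,0.03],"turn":0},{"travel":[0,0.06,0],"turn":0},{"travel":[0,0,0],"turn":0},{"travel":[0,0,0],"turn":0}]' -1
```

```text
t: 14.95
ee_pos: [569.0, 104.2, 40.8]
orientation: [-3.134, 0.027, -0.029]
ft_force: [-0.0, -0.1, -0.4]
width: 0.6
```

```bash
python3 -m crank '[{"travel":[0,0.05,0],"turn":0},{"travel":[0,0,0],"turn":0}]' -1
```

```text
t: 15.15
ee_pos: [569.1, 101.7, 40.8]
orientation: [-3.134, 0.027, -0.029]
ft_force: [-0.5, -0.2, -0.2]
width: 0.3
```

```bash
python3 -m crank '[{"travel":[0,0.03,0],"turn":0},{"travel":[0,0,0],"turn":0}]' -1;  python3 -m crank '[{"travel":[0,-0.2,0],"turn":0},{"travel":[-0.3,-0.2,-0.5],"turn":0},{"travel":[-0.5,0.4,-0.8],"turn":0},{"travel":[-0.6,0.6,-0.8],"turn":0},{"travel":[-0.6,0.8,-0.8],"turn":0},{"travel":[0,0.8,-0.4],"turn":0},{"travel":[0,0.8,0],"turn":0},{"travel":[0,0,0],"turn":0},{"travel":[0,0,0],"turn":0},{"travel":[0,0,0],"turn":0}]' -1; python3 meas.py pics/w11.png
```

```text
t: 15.35
ee_pos: [569.1, 100.2, 40.8]
orientation: [-3.134, 0.027, -0.029]
ft_force: [-0.2, 0.0, 0.7]
width: 0.7
t: 16.35
ee_pos: [472.4, -35.8, 195.3]
orientation: [-3.135, 0.02, -0.035]
ft_force: [-0.5, 0.8, 0.2]
width: 0.3
16.35 [472.4 -35.8 195.3] [-3.135  0.02  -0.035]
```

View pics/w11.png

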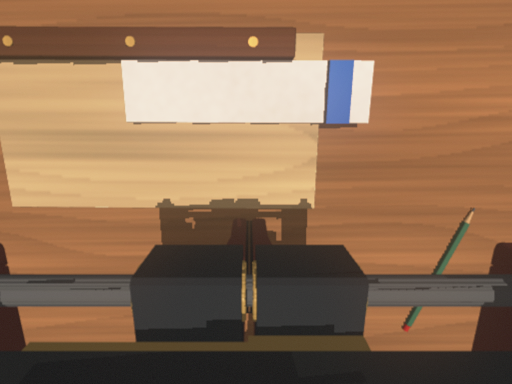

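The tape's inner edge is at about col 326 and the board end at (323,35)–(314,208). I measure again.

```bash
sed -e 's/w10/w11/g' -e 's/range(34,52,2),lambda r:318,lambda r:334/range(38,54,2),lambda r:315,lambda r:331/' -e 's/range(130,200,4),lambda r:312,lambda r:330/range(130,203,4),lambda r:309,lambda r:327/' -e 's/lambda r:198,lambda r:213/lambda r:201,lambda r:215/' -e 's/lambda r:113,lambda r:128/lambda r:116,lambda r:131/' -e 's/range(64,118/range(67,119/g' m10.py > m11.py; python3 m11.py
```

```text
[328, 328, 328, 328, 328, 327, 327, 327, 326, 326, 326, 326, 326, 326, 326, 325, 325] [[215, 230, 241], [215, 230, 241], [216, 230, 242], [215, 230, 243], [161, 180, 202], [98, 108, 122], [80, 86, 100], [90, 86, 96], [166, 118, 103], [192, 131, 105], [192, 130, 105], [191, 130, 106], [190, 129, 103], [190, 130, 105], [189, 129, 103], [190, 128, 103]]
end dir [ 0.99985945 -0.01676662] near dir [ 0.00140186 -0.99999905] strip [0.01641231 0.9998653 ] [ 0.9998756  -0.01577427] [ 0.99948347 -0.03213731]
left,line,right rel end [np.float32(200.31935), np.float32(-3.5010152), np.float32(-49.745705)] near edge bx 1.5231705
```

View pics/w11c.png

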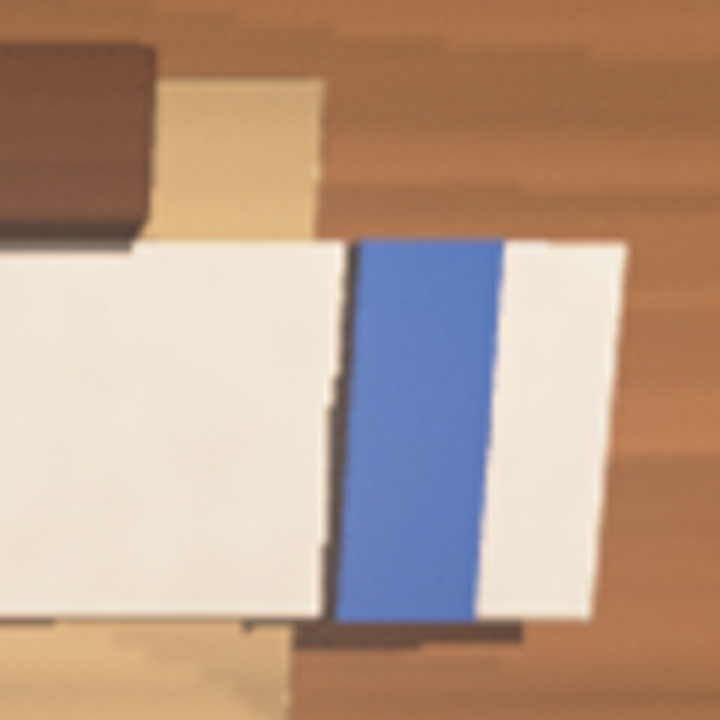

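```bash
python3 - <<'E'
from m import *
im=cv2.imread("pics/w11.png");b=cv2.GaussianBlur(im,(3,3),0)[:,:,0]
n=fitx(b.T.copy(),range(20,150,5),lambda r:200,lambda r:216,-1)[:,::-1]
W=ray("wrist",n,22);pn,dn=fitl(W);dn*=np.sign(dn[1]);print("near dir",dn,n[:,1].round(1))
ux=np.array([.99985,-.0172])
s=fitx(b.T.copy(),range(140,320,5),lambda r:116,lambda r:131,-1)[:,::-1];S=ray("wrist",s,28)[:,:2]
f=fitx(b.T.copy(),range(130,290,5),lambda r:55,lambda r:70,1)[:,::-1];F=ray("wrist",f,28)[:,:2]
print("near bx", ((S-pn)@ux-90)[[0,-1]], ((S-pn)@ux-90).mean(),"far bx",((F-pn)@ux-90).mean(),f[::8,1])
np.set_printoptions(suppress=True);print(S[0],S[-1],fitl(S)[1])
E
```

```text
near dir [0.01984366 0.99980307] [206.1 206.1 206.1 206.3 206.2 206.2 206.2 206.2 206.6 206.7 206.4 206.6
 206.7 206.7 206.6 207.1 207.3 207.3 207.  207.  207.  207.  207.1 207.
 207.  207.1]
near bx [3.81085486 3.97627635] 3.805049020787687 far bx 62.19699624677757 [59.57272727 60.45238095 61.55405405 60.47826087]
[539.23062571  76.41732724] [ 536.28679054 -104.32773625] [0.01641231 0.9998653 ]
```

The near edge now reads board x = 3.8–4.0, flush within measuring error, and the line is about 4.6 mm past the end. To be sure of the fence contact, I press once more, gently, with both fingers around the strip's middle.

```bash
python3 -m crank '[{"travel":[0.1,0,0.5],"turn":0},{"travel":[0.1,0,0.7],"turn":0.05},{"travel":[0,0,0.7],"turn":0},{"travel":[0,0,0.6],"turn":0},{"travel":[0,0,0],"turn":0},{"travel":[0,0,0],"turn":0}]' 1
```

```text
t: 17.0
ee_pos: [487.5, -27.7, 65.8]
orientation: [-3.134, 0.012, -0.034]
ft_force: [0.2, -0.2, 0.1]
width: 44.8
```

```bash
python3 -m crank '[{"travel":[0,0.14,0.15],"turn":0.1},{"travel":[0,0,0.15],"turn":0},{"travel":[0,0,0.1],"turn":0},{"travel":[0,0,0],"turn":0},{"travel":[0,0,0],"turn":0},{"travel":[0,0,0],"turn":0},{"travel":[0,0,0],"turn":0}]' 1
```

```text
t: 17.7
ee_pos: [491.0, -34.8, 48.8]
orientation: [-3.135, 0.028, -0.046]
ft_force: [0.9, 0.3, 0.4]
width: 87.5
```

```bash
python3 -m crank '[{"travel":[0,0,0.1],"turn":0},{"travel":[0,0,0.08],"turn":0},{"travel":[0.1,0,0],"turn":0},{"travel":[0.1,0,0],"turn":0},{"travel":[0.1,0,0],"turn":0},{"travel":[0.1,0,0],"turn":0},{"travel":[0,0,0],"turn":0}]' 1
```

```text
t: 18.4
ee_pos: [492.5, -34.9, 39.8]
orientation: [-3.133, 0.034, 0.016]
ft_force: [1.9, -0.3, 3.1]
width: 87.4
```

The tips are dragging on the bed (3 N up, tool barely advancing). I raise a little before pressing.

```bash
python3 -m crank '[{"travel":[0,0,-0.06],"turn":0},{"travel":[0,0,0],"turn":0},{"travel":[0,0,0],"turn":0}]' 1
```

```text
t: 18.7
ee_pos: [492.5, -34.9, 42.5]
orientation: [-3.133, 0.034, 0.016]
ft_force: [0.5, -0.6, -0.5]
width: 87.6
```

```bash
python3 -m crank '[{"travel":[0.1,0,0],"turn":0},{"travel":[0.1,0,0],"turn":0},{"travel":[0.1,0,0],"turn":0},{"travel":[0,0,0],"turn":0}]' 1
```

```text
t: 19.1
ee_pos: [509.4, -35.2, 41.9]
orientation: [-3.133, 0.034, 0.016]
ft_force: [0.6, -0.0, 0.2]
width: 87.8
```

```bash
python3 -m crank '[{"travel":[0.1,0,0],"turn":0},{"travel":[0.1,0,0],"turn":0},{"travel":[0.06,0,0],"turn":0},{"travel":[0,0,0],"turn":0}]' 1;python3 -m crank '[{"travel":[0.04,0,0],"turn":0},{"travel":[0,0,0],"turn":0}]' 1
```

```text
t: 19.5
ee_pos: [523.8, -35.5, 41.6]
orientation: [-3.133, 0.034, 0.016]
ft_force: [-0.8, -0.2, 0.1]
width: 88.0
t: 19.7
ee_pos: [525.8, -35.5, 41.5]
orientation: [-3.133, 0.034, 0.016]
ft_force: [0.3, -0.6, -0.5]
width: 87.9
```

```bash
python3 -m crank '[{"travel":[0.04,0,0],"turn":0},{"travel":[0,0,0],"turn":0}]' 1;python3 -m crank '[{"travel":[0.03,0,0],"turn":0},{"travel":[0,0,0],"turn":0}]' 1
```

```text
t: 19.9
ee_pos: [527.3, -35.5, 41.3]
orientation: [-3.133, 0.034, 0.018]
ft_force: [0.4, -0.5, -0.5]
width: 87.9
t: 20.1
ee_pos: [527.4, -35.5, 41.1]
orientation: [-3.133, 0.033, 0.023]
ft_force: [-0.1, -0.4, 0.6]
width: 88.1
```

The TCP stalled at 527.4, against a predicted 527.3, so the strip is flush. I withdraw for the final check.

```bash
python3 -m crank '[{"travel":[-0.2,0,0],"turn":0},{"travel":[-0.4,0,0],"turn":0},{"travel":[-0.4,0,-0.4],"turn":0},{"travel":[-0.2,0,-0.8],"turn":0},{"travel":[0,0,-0.8],"turn":0},{"travel":[0,0,-0.8],"turn":0},{"travel":[0,0,-0.5],"turn":0},{"travel":[0,0,0],"turn":0},{"travel":[0,0,0],"turn":0},{"travel":[0,0,0],"turn":0}]' 1; python3 meas.py pics/w12.png; python3 - <<'E'
from h import *
cv2.imwrite("pics/top12.png",imaging.get_image("top"))
cv2.imwrite("pics/scene12.png",imaging.get_image("scene"))
E
```

```text
t: 21.1
ee_pos: [463.2, -35.3, 210.7]
orientation: [-3.132, 0.036, 0.018]
ft_force: [-0.1, 0.7, 0.1]
width: 88.1
21.1 [463.2 -35.3 210.7] [-3.132  0.036  0.018]
```

View pics/w12.png

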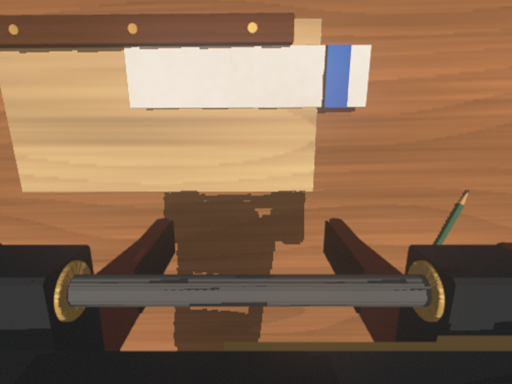

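View pics/scene12.png

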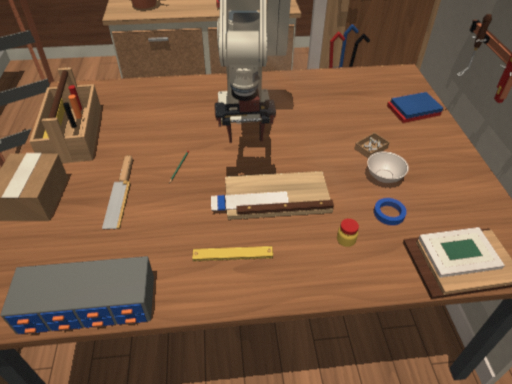

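The wrist view shows the strip flush along the fence, with the line at about col 324 and the board end at (320,20)–(313,191). In the scene view everything else is in its old place. Last measurement:

```bash
python3 - <<'E'
from m import *
im=cv2.imread("pics/w12.png");b=cv2.GaussianBlur(im,(3,3),0)[:,:,0]
e=np.r_[fitx(b,range(22,40,2),lambda r:312,lambda r:328,-1),fitx(b,range(114,186,4),lambda r:307,lambda r:325,-1)]
pe,de=fitl(ray("wrist",e,22));de*=np.sign(de[0]);uy=np.array([-de[1],de[0]])
l=fitx(b,range(50,103,3),lambda r:118,lambda r:140,1);pl,dl=fitl(ray("wrist",l,28))
r_=fitx(b,range(50,103,3),lambda r:359,lambda r:378,-1);pr,_=fitl(ray("wrist",r_,28))
n=fitx(b.T.copy(),range(30,160,5),lambda r:184,lambda r:200,-1)[:,::-1];pn,dn=fitl(ray("wrist",n,22))
s=fitx(b.T.copy(),range(145,310,5),lambda r:99,lambda r:115,-1)[:,::-1];S=ray("wrist",s,28)[:,:2]
print("line via left,right",(pl-pe)@uy-205,(pr-pe)@uy+45,"end",de,"strip",fitl(S)[1],"bx",((S-pn)@de-90).mean())
a=cv2.imread("pics/top0.png");c=cv2.imread("pics/top12.png")
d=(cv2.absdiff(a,c).max(2)>50).astype(np.uint8);k,_,st,_=cv2.connectedComponentsWithStats(d);print([x.tolist() for x in st[1:] if x[4]>8])
E
```

```text
line via left,right -5.1233215 -4.7341156 end [ 0.9998546  -0.01705185] strip [0.02012422 0.99979746] bx 3.765740535162269
[[228, 167, 55, 20, 523], [209, 173, 255, 211, 16871], [246, 182, 11, 26, 98], [243, 186, 6, 19, 50], [193, 188, 49, 34, 825], [267, 199, 5, 5, 18], [219, 298, 3, 9, 11], [508, 311, 4, 3, 12], [463, 315, 11, 51, 194], [499, 316, 8, 4, 21], [361, 318, 87, 51, 2001], [483, 318, 14, 6, 41], [471, 322, 40, 35, 626], [174, 362, 31, 22, 408], [443, 373, 5, 3, 10], [203, 375, 19, 9, 52], [471, 375, 9, 9, 44], [484, 378, 11, 6, 50]]
```

```bash
python3 -c "
from workcell import workorder,ctrl
print(workorder.close_job(),ctrl.get_obs()['t'])"
```

```text
the job is handed in; nothing more can be done
the job is handed in; nothing more can be done
```

I pushed the strip against the fence with the open fingers and slid it right by its left end with the fingers shut. I then pressed it once more against the fence, backed well clear and handed the job in at about 21 s.

**Last checks:**
- **Pencil line:** 4.7 to 5.1 mm past the board's right-hand end, taken from the strip's two ends. I did not re-measure the line itself after the last press.
- **Fence contact:** in the final press the arm stalled at x = 527.4 mm, where 527.3 mm was expected for a flush strip. The last picture put the near edge at board x = 3.8 mm, with 4.0 mm being flush, and the strip parallel to the board within about 3 mrad. The 0.2 mm difference is within measuring noise.
- **Everything else:** it looks unmoved by eye in the scene picture. The before/after comparison of the top pictures was dominated by the arm and its shadow, so it neither confirmed nor contradicted this.

**Off plan:**
- The fingertips dragged on the bed with about 3 N before the final press, and I raised them.
- Part of the first slide was made with only about 0.5 mm of finger overlap on the strip, so I lowered the fingers.
- One board-edge fit was spoiled by the gripper's shadow, reading 1.5 to 2.1 mm instead of 4. I redid it on the clear part of the edge, which gave 3.8 mm.

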